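Close the bench caliper on a porcelain sleeve

ROBOT

A 6-joint arm with a two-finger parallel gripper is mounted at the origin on the work surface. World frame = base frame: x ahead of the robot, y to its left, z up, the work surface at z = 0. Lengths are in m, angles in degrees, forces in N, time in s.
With the tool pointing down it reaches from about 0.4 to 0.825 m from the base axis. Payload 7 kg.
Tool frame: the origin (TCP) lies at the very end of the fingers, on their centre line; the grasp point (between the pads) lies 19 mm behind it; z points along the fingers, y is the line along which they close (so a half turn about z gives the same grasp; the last joint's range is limited). The gripper opens to 88 mm and grips with 3 to 60 N. Pads are 19 mm wide; open, the fingers measure 130 mm over their backs; the gripper's body (78 mm by 193 mm) begins 47 mm behind the grasp point.
Start: joints at [90.418, 20.546, 0.682, 0, -70.136, -16.507], TCP at [0.187, 0.649, 0.227] pointing down, gripper open.
Joint ranges: [-176.03, 176.03], [-82.01, 121.73], [-58.28, 71.71], [-173.87, 95.51], [-174.79, -0.11], [-173.66, 173.66]. Speed limits (degrees/s): [136.94, 136.94, 172.46, 180, 180, 180].

INTERFACE

Orientations are given as [roll, pitch, yaw] about the fixed x, y, z axes, in that order (R = Rz(yaw) Ry(pitch) Rx(roll)).
In Python, from plant import get_state, capture, close_job, regions_of gives the robot as it stands.
- The arm moves only by the tool jog_arm, never from a script. Its argument "moves" is a list of rows, each a list of 3 entries, a list of its own where there are three numbers: the shift along the tool's x, y, z in cm, then the turn about the tool's z in degrees, then the finger opening in cm, from 0 to 8.76. A call has 1 to 12 rows; each row shifts and turns the commanded pose from where the row before left it, along the tool's axes as they then stand; what a row does not reach is not made up. A row lasts 1/8 s, in which the tool goes at most 62.5 mm and 10.7 degrees, less where a joint would pass 70% of its speed; a pose out of reach is approached as far as the arm can. A call is refused whole if a number of a shift passes 6.25 or a number of a turn 10.7, either way. A call with a gripper value outside its range is refused whole. The fingers move at their own pace and stop on an object; "newtons" is the grip in N (left out, the last holds). Time passes only in rows, so rows that do not move let the fingers close. It gives the time, the measured TCP pose, the force, the opening and the grip force at its end, in the units of the state.
- get_state(): the state, without advancing time (a new reading comes with each control period).
- capture(name): name is "side" or "top"; returns a dict with "pixels" (400x640x3 uint8, blue, green, red), "mtx" (3x3 intrinsics, pixels), "world_from_camera" (4x4, takes a point from camera to world coordinates). Camera axes: x right, y down, z forward; pixel columns grow to the right and rows downward; lengths in m; the calibration is good to about 2 mm. A picture is of the moment at which its call begins. There is no depth.
- close_job(): hands the job in; it is judged then, once.
Trained networks look in a picture, given as the dict that the camera call returned (one of the last four; its "shot" number tells which), for a name from the list of things; names that differ only in an ending like _2 or _b are one class to them, and where a whole thing is asked for, a point or a joint stands for the part that bears it (a point fixed in the world has none). Each returns a list of dicts, best first, with "confidence" (0 to 1); they miss things now and then, are a little off and sometimes report something else, mostly with a low value. They report only what shows in the picture. A call takes as long as a camera call. They do not tell look-alikes from the thing itself.
- regions_of(picture, thing): "pixels" (400x640 bool, what is visible of it) and "pixel" ([column, row] in pixels, amid what is visible of it).
The state is a dict: "time_s": time; "joints": joint angles; "qd": joint speeds; "joint_torque": joint torques, N m; "tcp_pos": TCP position; "eef_rot": TCP orientation; "contact_force": force on the tool from outside, world axes, zero at the start; "moment": the same for the moment, N m; "gripper_width": finger opening in m; "gripper_force": force on a finger pad.
Only numpy, scipy, OpenCV 4.12 (cv2) and the standard library are available. Lean on these libraries where they do the work, as an engineer would, in place of code of your own. Each camera call takes 0.05 s, during which the arm holds its last target. There are 200 camera calls.

TASK

Stand the porcelain sleeve (the plain straight tube) upright on the bed of the bench caliper, centred across the jaws, and let go of it. Then slide the caliper's moving jaw shut on it by feel, until the sleeve is held between both jaws with a light measuring pressure of about 6 N, keep that pressure for a moment, and let go of the jaw, leaving it closed on the sleeve. Squeeze gently: the sprung jaw must not visibly lean over (more than 5 degrees) and the pressure must never pass 15 N; leave the other porcelain pieces where they are.

Things in the scene. Friction and masses are not known exactly. Their poses are not given: they have to be found in the camera images.
- gauge: Bench caliper, fixed to the bench (all sizes in mm). Flat steel bed 70 wide (its x), 300 long (its y), top 20 above the bench; painted feet at both ends reach 50 either side in x. Origin: centre of its underside, on the bench. +y runs along the bed from the moving jaw to the fixed jaw. The pads face each other 67 to 133 apart at the start.
- fixed_zone (a point): Mean place of the fixed jaw's pad face (79 along the bed's +y, 40 above the bench). The fixed jaw is clamped anew each time: its real face lies anywhere within 9 either way along the bed, so contact has to be found by feel. It is a dark block 44 wide, top 62 above the bench, with a bright pad 30 wide, 12 high, facing -y
- carriage: Low aluminium plate, 74 wide, that slides along the bed to +y (120 of travel, axes as the caliper's) against a steady drag of about 5 N and stays where left. It carries the moving jaw and the grip fin. Origin: on the bed's top, straight below the moving pad's face; the plate spans y = -90 to -15, its top 9 above the origin; the fin spans y = -80 to -50, up to 45 above the origin
- fin_top (a point): Middle of the grip fin's top edge, 65 above the bench. The fin is 12 thick along the caliper's x, 30 long along its y and stands 36 clear above the plate.
- jaw_pad (a point): Centre of the face of the moving jaw's pad (30 wide, 12 high, 40 above the bench, facing +y). The jaw is a dark block 44 wide, 18 thick, top 62 above the bench, its back 27 behind the pad's face; clear space of 23 between it and the fin.
- jaw (a joint): Lean of the moving jaw, rad: 0 upright, positive when its top leans back (to -y). It pivots 4 below the bed's top on a spring of 3 N m/rad: pressing on the pad leans it about 0.006 rad per newton and the pad gives about 0.1 mm per newton. Pushing the jaw near its top leans it far more than moving the carriage by the fin
- tube: The sleeve: plain straight white porcelain tube, 44 outer diameter, 50 tall, bore 26, about 0.12 kg, standing upright. Origin: centre of its underside; z is its axis. It may slide along the bed as the jaw pushes it to the fixed jaw.
- ball: Bystander: round white porcelain body like a flattened ball, 60 across, 42 tall. Origin under its centre. Leave it.
- cup: Bystander: pale pink glazed flared cup, 68 across the top, 40 tall. Origin under its centre. Leave it.
- collar: Bystander: flat white porcelain collar, 60 across, 20 tall. Origin under its centre. Leave it.
Things that resemble listed ones, but are neither listed nor needed, are in the scene too. Leave any blue or purple look-alike of the tube alone.

How it is judged:
By the outcome, as a careful person would: the job done as asked, in the order asked, and still so for the second after the job is handed in, with the robot touching nothing.
It also fails if it takes over 72 s, if anything falls off the work surface, if the arm or the gripper's body presses on something with over 40 N, if the wrist force passes 120 N, or if a joint passes its speed limit or range.

## Working session

There is one attempt and no reset: what is moved stays moved. The work goes in short steps, Python scripts to look and compute and a tool call to move; the robot and the scene stay as the last step left them, time stands still between calls to the robot, and variables do not carry over. Pictures are saved under pics/ and viewed, at most 13 in all, crops included, and the job is handed in when it is done.

Besides the shell and the picture viewer there is one more tool, called after "Request:" as name([rows], argument=value, ...), one row to a line, values as JSON. jog_arm: Moves the arm, as the interface text tells. Its arguments: {"type":"object","properties":{"moves":{"type":"array"},"newtons":{"type":"number"}},"required":["moves"]}

```bash
mkdir -p pics; cat > h.py <<'E'
import numpy as np, cv2
from plant import *
def ray(p,px):
    K=np.array(p["mtx"]);T=np.array(p["world_from_camera"])
    d=T[:3,:3]@np.linalg.solve(K,[px[0],px[1],1.]);return T[:3,3],d
def onz(p,px,z):
    o,d=ray(p,px);return o+d*(z-o[2])/d[2]
def proj(p,X):
    T=np.linalg.inv(np.array(p["world_from_camera"]));c=T[:3,:3]@np.array(X,float)+T[:3,3]
    u=np.array(p["mtx"])@c;return u[:2]/u[2]
E
python3 - <<'E'
from h import *
s=get_state();print({k:np.round(s[k],3) for k in s})
for n in("side","top"):
    p=capture(n);cv2.imwrite(f"pics/{n}0.png",p["pixels"])
    print(n,np.round(p["world_from_camera"],2).tolist(),p["mtx"][0][0])
    for t in("tube","gauge","carriage","fin_top","jaw_pad","ball","cup","collar"):
        for r in regions_of(p,t)[:5]:
            print(t,round(r["confidence"],2),np.round(r["pixel"]),r["pixels"].sum(),np.round(onz(p,r["pixel"],0.03)[:2],3))
E
```

```text
{'time_s': np.float64(0.0), 'joints': array([ 9.0419e+01,  2.0590e+01,  6.3300e-01, -1.9000e-02, -7.0136e+01,
       -1.6509e+01]), 'qd': array([-0.02 , -0.122, -0.052, -0.072,  0.051, -0.062]), 'joint_torque': array([-1.0000e-03, -5.8272e+01,  2.9305e+01,  6.9970e+00,  7.0000e-03,
       -0.0000e+00]), 'tcp_pos': array([0.187, 0.648, 0.226]), 'eef_rot': array([ 1.79907e+02, -9.00000e-03, -1.60970e+01]), 'contact_force': array([-1.022,  0.62 ,  0.13 ]), 'moment': array([ 0.009, -0.034, -0.002]), 'gripper_force': np.float64(0.0), 'gripper_width': np.float64(0.087)}
side [[-0.98, -0.13, 0.17, 0.4], [-0.21, 0.6, -0.77, 0.76], [-0.01, -0.79, -0.61, 0.65], [0.0, 0.0, 0.0, 1.0]] 412.01092498067817
tube 0.86 [272. 224.] 485 [0.669 0.09 ]
tube 0.85 [224. 247.] 549 [0.746 0.183]
tube 0.57 [309. 243.] 546 [0.572 0.135]
gauge 0.59 [345. 185.] 1953 [ 0.531 -0.092]
carriage 0.56 [345. 170.] 537 [ 0.543 -0.161]
fin_top 0.96 [346. 169.] 539 [ 0.541 -0.164]
jaw_pad 0.8 [344. 173.] 265 [ 0.542 -0.144]
ball 0.59 [269. 282.] 697 [0.622 0.256]
cup 0.68 [325. 298.] 926 [0.507 0.271]
collar 0.68 [369. 268.] 628 [0.436 0.179]
top [[0.01, -0.99, 0.14, 0.48], [-1.0, -0.01, -0.01, 0.02], [0.01, -0.14, -0.99, 0.9], [0.0, 0.0, 0.0, 1.0]] 384.3835013936085
tube 0.88 [274. 218.] 380 [0.575 0.119]
tube 0.66 [296. 181.] 330 [0.662 0.069]
tube 0.59 [250. 148.] 341 [0.74  0.179]
gauge 0.93 [382. 237.] 4243 [ 0.533 -0.129]
carriage 0.7 [398. 234.] 1317 [ 0.541 -0.166]
fin_top 0.67 [398. 234.] 1316 [ 0.542 -0.166]
jaw_pad 0.83 [386. 236.] 229 [ 0.537 -0.138]
ball 0.72 [219. 199.] 487 [0.618 0.246]
cup 0.84 [209. 247.] 732 [0.507 0.264]
```

```bash
python3 - <<'E'
import cv2,numpy as np
a=cv2.imread("pics/top0.png")[120:320,180:460];b=cv2.imread("pics/side0.png")[120:330,200:420]
cv2.imwrite("pics/c1.png",cv2.resize(a,None,fx=2.8,fy=2.8,interpolation=2))
cv2.imwrite("pics/c2.png",cv2.resize(b,None,fx=2.8,fy=2.8,interpolation=2))
E
```

```text
(no output)
```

View pics/c1.png

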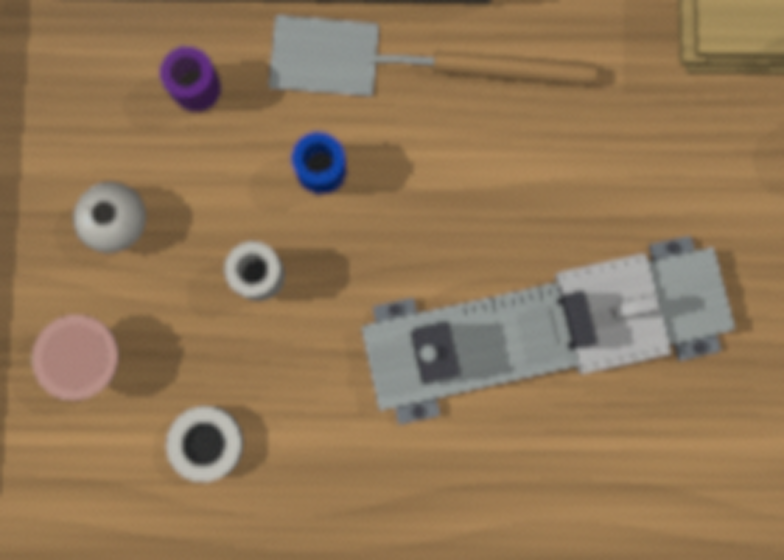

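View pics/c2.png

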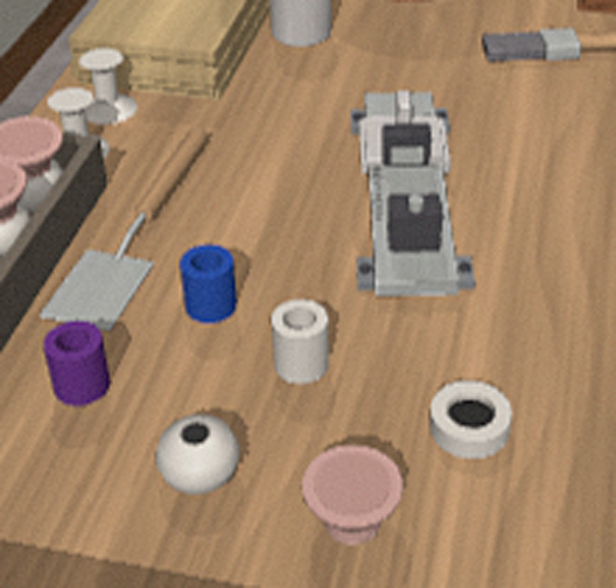

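White tube at top (274,218) / side (309,243) is the sleeve: it is plain, straight and white. The tubes at top (296,181) and (250,148) are the blue and purple look-alikes. The crops confirm this. Next I measure precisely.

```bash
python3 - <<'E'
from h import *
from scipy.optimize import least_squares
P={n:capture(n) for n in("top","side")}
p=P["top"]
c=np.array([[364,325],[382,408],[733,330],[711,248]])/2.8+[180,120]
w=np.array([onz(p,x,0.02)[:2] for x in c]);print(w.round(4).tolist())
# silhouette-based tube fit: centroid of rendered cylinder hull vs mask
def hull(p,pts,shape=(400,640)):
    m=np.zeros(shape,np.uint8);q=np.array([proj(p,x) for x in pts])
    cv2.fillConvexPoly(m,cv2.convexHull(np.round(q*16).astype(np.int32)),255,lineType=8,shift=4);return m>0
def cen(m): return np.argwhere(m).mean(0)[::-1]
a=np.linspace(0,2*np.pi,60)
M={}
for n,px in(("top",(274,218)),("side",(309,243))):
    r=min(regions_of(P[n],"tube"),key=lambda r:np.hypot(*(np.array(r["pixel"])-px)));M[n]=r["pixels"];print(n,r["confidence"],r["pixel"],r["pixels"].sum())
def cyl(x,y): return [(x+.022*np.cos(t),y+.022*np.sin(t),z) for t in a for z in(0,.05)]
for n in M:
    x=np.array([.572,.12])
    for _ in range(6):
        m=hull(P[n],cyl(*x));d=cen(M[n])-cen(m)
        u=proj(P[n],[*x,.025]);x=x+(onz(P[n],u+d,.025)-onz(P[n],u,.025))[:2]
    print(n,x.round(4),m.sum(),(m&M[n]).sum()/(m|M[n]).sum())
# gauge fit
G={n:[r for r in regions_of(P[n],"gauge")][0] for n in P}
for n in G: print(n,G[n]["confidence"],G[n]["pixels"].sum())
np.savez("g.npz",top=G["top"]["pixels"],side=G["side"]["pixels"])
s=[(-35,150),(35,150),(35,-150),(-35,-150)]
def fit(v,s): cth,sth=np.cos(v[2]),np.sin(v[2]);return np.array([[v[0]+(cth*x-sth*y)/1e3,v[1]+(sth*x+cth*y)/1e3] for x,y in s])
# corner order: left end (world +y)=+150; find assignment
best=min((least_squares(lambda v:(fit(v,o)-w).ravel(),[*w.mean(0),t]) for o in(s,[s[i] for i in(1,0,3,2)]) for t in(0,.2,-.2)),key=lambda r:r.cost)
print("gauge",best.x[:2].round(4),np.degrees(best.x[2]),best.fun.round(4))
img=np.concatenate([cv2.resize(P[n]["pixels"][y0:y0+140,x0:x0+190],None,fx=4,fy=4,interpolation=2) for n,x0,y0 in(("top",280,180),)],1)
np.save("gp.npy",best.x)
for n,x0,y0 in(("top",290,180),("side",250,130)):
    im=cv2.resize(P[n]["pixels"][y0:y0+140,x0:x0+190],None,fx=4,fy=4,interpolation=2)
    v=best.x
    for z in(.02,):
        q=np.array([(proj(P[n],[*f,z])-[x0,y0]+.5)*4-.5 for f in fit(v,s)])
        cv2.polylines(im,[q.astype(int)],True,(0,255,0),1)
    for pt in[(-22,79),(22,79),(0,79)]:
        q=(proj(P[n],[*fit(v,[pt])[0],.062])-[x0,y0]+.5)*4;cv2.circle(im,tuple(int(k) for k in q),3,(0,0,255),-1)
    cv2.imwrite(f"pics/g_{n}.png",im)
E
```

```text
[[0.535, 0.0359], [0.4678, 0.0204], [0.5337, -0.2681], [0.6017, -0.2521]]
top 0.78 [272.3, 220.0] 345
side 0.87 [308.0, 243.0] 531
top [0.5774 0.1255] 391 0.8823529411764706
side [0.5788 0.1271] 598 0.8879598662207357
top 0.72 4335
side 0.56 1803
gauge [ 0.5346 -0.116 ] 12.968837839661058 [ 0.      0.0022 -0.001   0.002   0.0004 -0.0019  0.0006 -0.0022]
```

View pics/g_top.png

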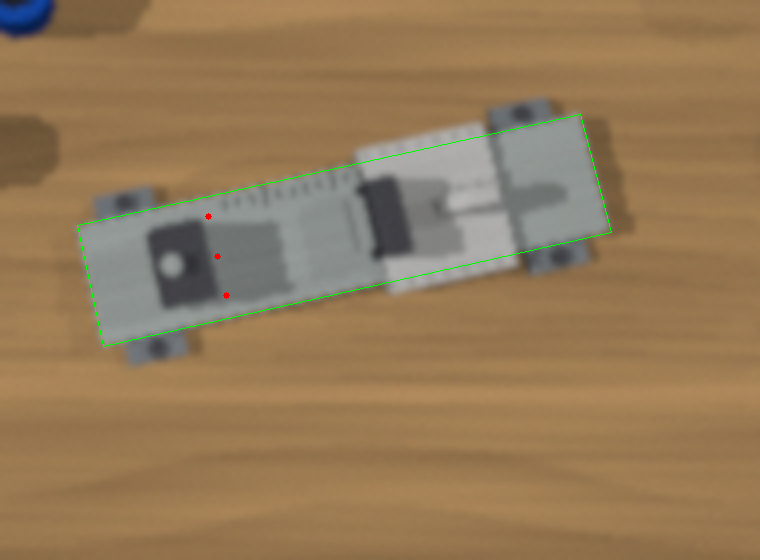

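View pics/g_side.png

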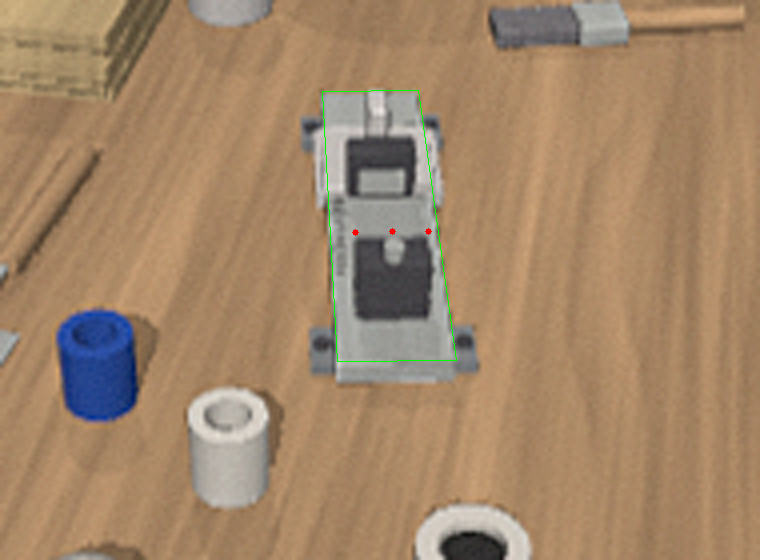

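Bed outline matches in both views. Next I get the jaw faces and plan the approach.

```bash
cat >> h.py <<'E'
def G(x,y):  # gauge mm -> world xy
    v=np.load("gp.npy");c,s=np.cos(v[2]),np.sin(v[2]);return np.array([v[0]+(c*x-s*y)/1e3,v[1]+(s*x+c*y)/1e3])
def invG(w):
    v=np.load("gp.npy");c,s=np.cos(v[2]),np.sin(v[2]);d=(np.array(w)[:2]-v[:2])*1e3;return np.array([c*d[0]+s*d[1],-s*d[0]+c*d[1]])
def plan(xy,z,yaw,n,dec=1):
    s=get_state();p=np.array(s["tcp_pos"],float);a=float(s["eef_rot"][2]);T=np.array([*xy,z])
    for k in range(n):
        r=np.radians(a);d=(T-p)/(n-k)*100
        t=np.round([d[0]*np.cos(r)+d[1]*np.sin(r),d[0]*np.sin(r)-d[1]*np.cos(r),-d[2]],dec)
        turn=round(-(((yaw-a+180)%360)-180)/(n-k),dec)
        print([t.tolist(),turn])
        p=p+np.array([t[0]*np.cos(r)+t[1]*np.sin(r),t[0]*np.sin(r)-t[1]*np.cos(r),-t[2]])/100;a-=turn
E
python3 - <<'E'
from h import *
p=capture("top")
for n,q in(("mov block front",(368,220)),("fix block front",(212,260)),("fin",(468,200))):
    px=(np.array(q)+.5)/4-.5+[290,180];print(n,invG(onz(p,px,.062 if n!="fin" else .065)).round(1))
print(G(0,20),invG((.578,.1263)))
plan((.578,.126),.14,-77,12)
E
```

```text
mov block front [ 1.1 -6.5]
fix block front [-1.7 82.1]
fin [ -0.2 -62.2]
[ 0.53008084 -0.09647113] [ 96.69138742 226.33467505]
[[4.3, 3.3, 0.7], 5.1]
[[4.6, 2.9, 0.7], 5.1]
[[4.9, 2.5, 0.7], 5.1]
[[5.0, 2.0, 0.7], 5.1]
[[5.2, 1.6, 0.7], 5.1]
[[5.3, 1.1, 0.7], 5.1]
[[5.4, 0.6, 0.7], 5.1]
[[5.4, 0.1, 0.8], 5.0]
[[5.4, -0.4, 0.7], 5.1]
[[5.4, -0.8, 0.8], 5.0]
[[5.3, -1.3, 0.7], 5.1]
[[5.2, -1.8, 0.8], 5.0]
```

Request:
jog_arm([
  [[4.3,3.3,0.7],5.1,8.7],
  [[4.6,2.9,0.7],5.1,8.7],
  [[4.9,2.5,0.7],5.1,8.7],
  [[5.0,2.0,0.7],5.1,8.7],
  [[5.2,1.6,0.7],5.1,8.7],
  [[5.3,1.1,0.7],5.1,8.7],
  [[5.4,0.6,0.7],5.1,8.7],
  [[5.4,0.1,0.8],5.0,8.7],
  [[5.4,-0.4,0.7],5.1,8.7],
  [[5.4,-0.8,0.8],5.0,8.7],
  [[5.3,-1.3,0.7],5.1,8.7],
  [[5.2,-1.8,0.8],5.0,8.7],
], newtons=12)

```text
time_s: 2.75
tcp_pos: [0.5792, 0.1246, 0.1397]
eef_rot: [-179.9, 0.0, -77.1]
contact_force: [0.9, 0.7, 0.9]
gripper_width: 0.0872
gripper_force: 0.0
```

Request:
jog_arm([
  [[0,0,0],0,8.7],
  [[0,0,0],0,8.7],
])

```text
time_s: 3.0
tcp_pos: [0.5781, 0.1257, 0.1394]
eef_rot: [180.0, -0.0, -77.0]
contact_force: [-0.1, 0.2, 0.2]
gripper_width: 0.087
gripper_force: 0.0
```

```bash
python3 - <<'E'
from h import *
s=get_state();print(s["tcp_pos"],s["eef_rot"],s["joints"])
print(np.degrees(np.load("gp.npy")[2]))
plan((.578,.126),.012,-77,6)
p=capture("side");cv2.imwrite("pics/s1.png",cv2.resize(p["pixels"][130:310,180:420],None,fx=3,fy=3,interpolation=2))
E
```

```text
[0.57807677 0.12569517 0.13944354] [ 1.79986705e+02 -1.17490933e-03 -7.70222367e+01] [ 3.11831810e+01  1.68128344e+01 -1.68817995e+01 -3.65023615e-03
 -5.63183624e+01 -1.82033931e+01]
12.968837839661058
[[-0.0, 0.0, 2.1], -0.0]
[[-0.0, 0.0, 2.1], -0.0]
[[-0.0, 0.0, 2.1], -0.0]
[[-0.0, 0.0, 2.1], -0.0]
[[-0.0, 0.0, 2.2], -0.0]
[[-0.0, 0.0, 2.1], -0.0]
```

View pics/s1.png

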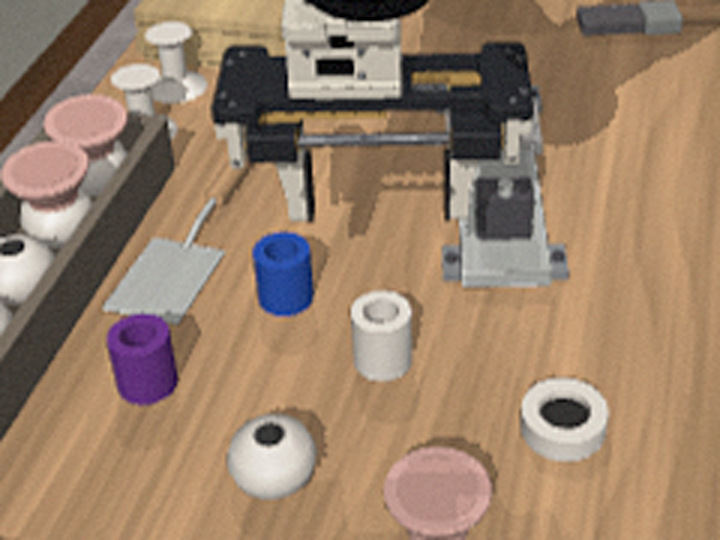

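The gripper is centred over the white tube (crop 381,335) with the fingers spanning it at 300–455. I descend and grip.

Request:
jog_arm([
  [[0,0,2.1],0,8.7],
  [[0,0,2.1],0,8.7],
  [[0,0,2.1],0,8.7],
  [[0,0,2.1],0,8.7],
  [[0,0,2.2],0,8.7],
  [[0,0,2.1],0,8.7],
  [[0,0,0],0,8.7],
  [[0,0,0],0,6],
  [[0,0,0],0,4],
  [[0,0,0],0,4],
  [[0,0,0],0,4],
  [[0,0,0],0,4],
], newtons=12)

```text
time_s: 4.55
tcp_pos: [0.5784, 0.1261, 0.0128]
eef_rot: [-180.0, 0.0, -77.0]
contact_force: [-1.1, -0.2, 1.6]
gripper_width: 0.0442
gripper_force: 12.0
```

Request:
jog_arm([
  [[0,0,0],0,4],
  [[0,0,0],0,4],
  [[0,0,-0.5],0,4],
  [[0,0,-1.5],0,4],
  [[0,0,-3],0,4],
  [[0,0,-4],0,4],
  [[0,0,-3],0,4],
  [[0,0,0],0,4],
])

```text
time_s: 5.55
tcp_pos: [0.5796, 0.1267, 0.1364]
eef_rot: [-179.7, 0.1, -77.0]
contact_force: [0.5, 0.4, -1.4]
gripper_width: 0.0438
gripper_force: 12.0
```

```bash
python3 - <<'E'
from h import *
s=get_state();print(s["tcp_pos"],s["eef_rot"],s["gripper_width"],s["gripper_force"])
plan(G(0,38),.13,-77.03,8)
E
```

```text
[0.57963717 0.1267156  0.13636131] [-1.79670135e+02  7.64616707e-02 -7.69659477e+01] 0.04377309894199379 11.999831646680832
[[2.4, 1.2, 0.1], 0.0]
[[2.3, 1.2, 0.1], 0.0]
[[2.4, 1.2, 0.1], 0.0]
[[2.3, 1.3, 0.1], 0.0]
[[2.4, 1.2, 0.1], 0.0]
[[2.3, 1.3, 0.0], 0.0]
[[2.4, 1.2, 0.1], 0.0]
[[2.3, 1.3, 0.0], 0.1]
```

Request:
jog_arm([
  [[2.4,1.2,0.1],0,4],
  [[2.3,1.2,0.1],0,4],
  [[2.4,1.2,0.1],0,4],
  [[2.3,1.3,0.1],0,4],
  [[2.4,1.2,0.1],0,4],
  [[2.3,1.3,0],0,4],
  [[2.4,1.2,0.1],0,4],
  [[2.3,1.3,0],0,4],
  [[0,0,0],0,4],
  [[0,0,2],0,4],
  [[0,0,2],0,4],
  [[0,0,0],0,4],
])

```text
time_s: 7.05
tcp_pos: [0.5223, -0.0799, 0.085]
eef_rot: [179.8, 0.0, -77.0]
contact_force: [-0.4, 0.6, -1.8]
gripper_width: 0.0438
gripper_force: 12.0
```

```bash
python3 - <<'E'
from h import *
s=get_state();print(s["tcp_pos"],s["eef_rot"],invG(s["tcp_pos"]),s["contact_force"])
plan(G(0,38),.036,-77.03,4)
p=capture("side");cv2.imwrite("pics/s2.png",cv2.resize(p["pixels"][120:260,270:430],None,fx=4,fy=4,interpolation=2))
for t in("tube","jaw_pad"):
  for r in regions_of(p,t)[:4]: print(t,r["confidence"],r["pixel"],r["pixels"].sum())
E
```

```text
[ 0.52233369 -0.07992458  0.08502506] [ 1.79783379e+02  1.51527719e-02 -7.70192062e+01] [-3.83613934 37.86310936] [-0.44516211  0.62268921 -1.79234877]
[[-0.0, -0.1, 1.2], 0.0]
[[-0.0, -0.1, 1.2], 0.0]
[[-0.0, -0.1, 1.3], 0.0]
[[-0.0, -0.1, 1.2], 0.0]
tube 0.93 [227.4, 247.2] 591
tube 0.79 [269.8, 224.0] 527
tube 0.71 [346.8, 167.5] 422
```

View pics/s2.png

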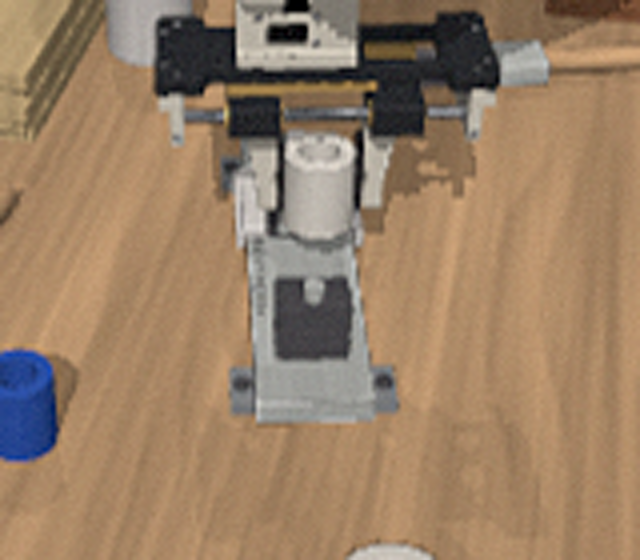

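The tube is held over the gap but 3.8 mm off-centre (crop: tube at 319). I correct that while lowering.

Request:
jog_arm([
  [[0,-0.2,0],0,4],
  [[0,-0.2,0],0,4],
  [[0,0,1.5],0,4],
  [[0,0,1.5],0,4],
  [[0,0,1.5],0,4],
  [[0,0,0],0,4],
  [[0,0,0],0,4],
])

```text
time_s: 8.07
tcp_pos: [0.528, -0.0786, 0.0415]
eef_rot: [180.0, -0.0, -77.0]
contact_force: [0.2, -0.1, -1.4]
gripper_width: 0.0434
gripper_force: 12.0
```

```bash
python3 - <<'E'
from h import *
s=get_state();print(s["tcp_pos"],s["eef_rot"],invG(s["tcp_pos"]),s["contact_force"])
p=capture("top");cv2.imwrite("pics/t3.png",cv2.resize(p["pixels"][180:320,290:480],None,fx=4,fy=4,interpolation=2))
p=capture("side");cv2.imwrite("pics/s3.png",cv2.resize(p["pixels"][120:240,280:420],None,fx=5,fy=5,interpolation=2))
# expected side columns for a tube at gauge(0,38): silhouettes
for x in(-2,0,2):
  w=G(x,38);print(x,proj(p,[*w,.075]).round(2),proj(p,[*G(-22+x,38),.07]).round(1),proj(p,[*G(22+x,38),.07]).round(1))
m=[r for r in regions_of(p,"tube") if abs(r["pixel"][0]-348)<15]
for r in m: 
  ys,xs=np.nonzero(r["pixels"]);print(r["confidence"],r["pixel"],[(y,xs[ys==y].min(),xs[ys==y].max()) for y in range(ys.min(),ys.max(),4)])
E
```

```text
[ 0.52798158 -0.07858946  0.04147205] [ 1.79980969e+02 -9.14857373e-03 -7.69777691e+01] [ 1.96730649 37.89667077] [ 0.22848687 -0.07550155 -1.41929358]
-2 [347.56 173.37] [356.4 174.9] [338.6 175.1]
0 [346.75 173.38] [355.6 174.9] [337.8 175.2]
2 [345.94 173.39] [354.7 174.9] [337.  175.2]
0.83 [345.0, 179.7] [(168, np.int64(345), np.int64(348)), (172, np.int64(338), np.int64(354)), (176, np.int64(338), np.int64(355)), (180, np.int64(338), np.int64(354)), (184, np.int64(338), np.int64(354)), (188, np.int64(338), np.int64(354))]
```

View pics/s3.png

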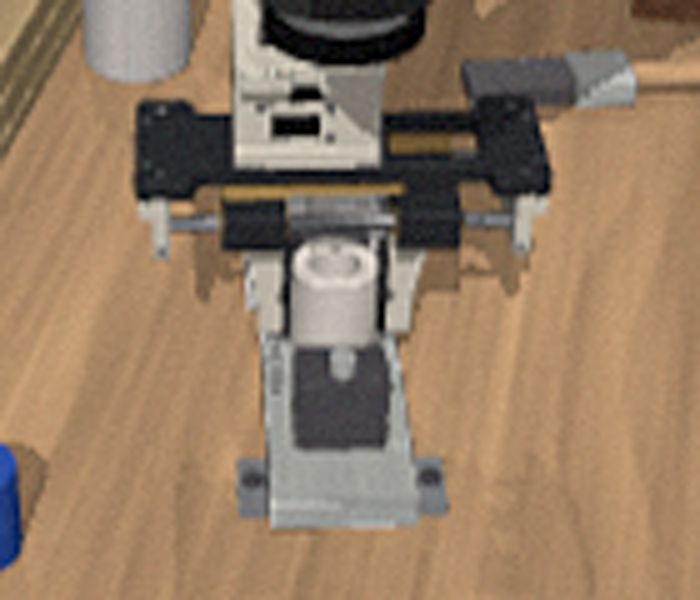

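Request:
jog_arm([
  [[0,0.1,0.3],0,4],
  [[0,0,0.3],0,4],
  [[0,0,0.1],0,4],
  [[0,0,0],0,4],
  [[0,0,0],0,4],
])

```text
time_s: 8.85
tcp_pos: [0.5269, -0.0788, 0.0346]
eef_rot: [180.0, -0.0, -77.0]
contact_force: [0.1, -0.2, -0.6]
gripper_width: 0.0433
gripper_force: 12.0
```

```bash
python3 - <<'E'
from h import *
s=get_state();print(s["tcp_pos"],invG(s["tcp_pos"]),s["contact_force"])
p=capture("side")
for pt in((-22,82),(22,82)): print(proj(p,[*G(*pt),.062]).round(1))
i=p["pixels"]
g=i.mean(2).astype(int)
print(g[196,330:368].tolist());print(g[200,330:368].tolist());print(g[180,330:368].tolist())
for y in(82,100):
  print(y,[proj(p,[*G(x,y),.062]).round(1).tolist() for x in(-22,22)])
E
```

```text
[ 0.52691458 -0.07879957  0.0346013 ] [ 0.88037551 37.93137225] [ 0.09240881 -0.23570467 -0.57935533]
[356.8 188.1]
[338.5 188.3]
[145, 151, 111, 158, 132, 123, 134, 165, 112, 63, 72, 78, 70, 79, 76, 67, 65, 76, 91, 87, 71, 73, 74, 75, 71, 79, 69, 58, 135, 170, 119, 133, 148, 145, 151, 146, 146, 145]
[148, 150, 101, 157, 160, 159, 161, 170, 84, 54, 63, 65, 65, 68, 68, 71, 66, 67, 67, 69, 71, 69, 66, 65, 66, 65, 68, 64, 156, 166, 170, 132, 150, 151, 148, 148, 146, 144]
[184, 154, 177, 179, 179, 179, 117, 36, 50, 132, 150, 159, 166, 170, 187, 192, 200, 200, 195, 195, 189, 172, 168, 163, 160, 105, 35, 19, 106, 177, 179, 177, 193, 120, 93, 123, 121, 143]
82 [[356.8, 188.1], [338.5, 188.3]]
100 [[357.4, 192.6], [338.9, 192.8]]
```

The tube's column (346.9) matches the centred position (346.8), and the jaw edges agree with the gauge fit. I lower onto the bed and release.

Request:
jog_arm([
  [[0,0,0.1],0,4],
  [[0,0,0],0,4],
  [[0,0,0.05],0,4],
  [[0,0,0],0,4],
])

```text
time_s: 9.4
tcp_pos: [0.5269, -0.0788, 0.033]
eef_rot: [180.0, -0.0, -77.0]
contact_force: [0.2, -0.6, -0.6]
gripper_width: 0.0438
gripper_force: 12.0
```

Request:
jog_arm([
  [[0,0,0.05],0,4],
  [[0,0,0],0,4],
])

```text
time_s: 9.65
tcp_pos: [0.5269, -0.0788, 0.0328]
eef_rot: [-180.0, -0.0, -77.0]
contact_force: [-1.6, -0.3, 3.1]
gripper_width: 0.0437
gripper_force: 12.0
```

Request:
jog_arm([
  [[0,0,0],0,5.5],
  [[0,0,0],0,7],
  [[0,0,0],0,7],
  [[0,0,-1],0,7],
  [[0,0,-3],0,7],
  [[0,0,-4],0,7],
  [[0,0,-2.5],0,7],
  [[0,0,0],0,7],
  [[5,0,0],0,7],
  [[5,0,0],0,7],
  [[0,0,0],0,7],
  [[0,0,0],0,7],
])

```text
time_s: 11.15
tcp_pos: [0.5488, -0.1764, 0.1369]
eef_rot: [179.9, 0.0, -77.1]
contact_force: [-0.5, 0.2, -0.0]
gripper_width: 0.07
gripper_force: 0.0
```

```bash
python3 - <<'E'
from h import *
s=get_state();print(s["tcp_pos"],invG(s["tcp_pos"]),s["contact_force"])
p=capture("side");cv2.imwrite("pics/s4.png",cv2.resize(p["pixels"][120:240,280:420],None,fx=5,fy=5,interpolation=2))
g=p["pixels"].mean(2).astype(int)
for r in(176,180,184):print(g[r,330:368].tolist())
for x in(-22,0,22): print(proj(p,[*G(x,38),.06]).round(1))
t=capture("top");cv2.imwrite("pics/t4.png",cv2.resize(t["pixels"][180:320,290:480],None,fx=4,fy=4,interpolation=2))
E
```

```text
[ 0.54877121 -0.17637556  0.13693666] [  0.28138541 -62.06076372] [-0.48377249  0.21783698 -0.04369448]
[157, 197, 201, 202, 203, 215, 133, 56, 94, 193, 201, 200, 154, 152, 161, 175, 178, 182, 182, 173, 161, 131, 175, 196, 198, 200, 175, 162, 166, 200, 164, 133, 135, 137, 135, 138, 133, 135]
[186, 110, 151, 123, 94, 108, 149, 160, 122, 124, 146, 148, 169, 185, 185, 180, 180, 178, 181, 178, 190, 189, 175, 159, 150, 115, 106, 171, 145, 177, 143, 138, 141, 140, 135, 134, 133, 140]
[127, 97, 171, 157, 134, 145, 167, 167, 127, 130, 152, 158, 167, 176, 175, 176, 182, 180, 180, 178, 173, 172, 166, 157, 148, 111, 136, 172, 147, 125, 125, 145, 140, 135, 129, 136, 136, 139]
[355.4 178.2]
[346.6 178.3]
[337.8 178.5]
```

View pics/s4.png

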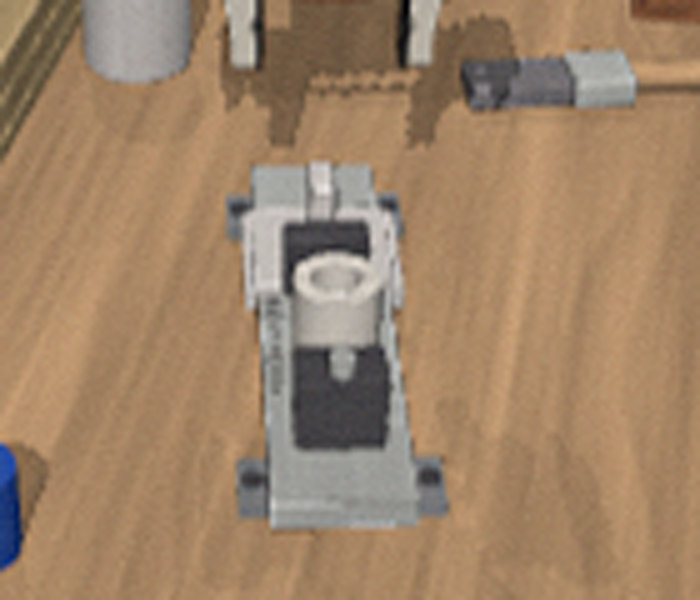

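The tube stands upright and centred between the jaws (crop 337,300). Next I go down onto the fin.

Request:
jog_arm([
  [[0,0,2.5],0,5],
  [[0,0,3],0,5],
  [[0,0,2.5],0,5],
  [[0,0,2],0,5],
  [[0,0,0],0,5],
  [[0,0,0],0,3],
  [[0,0,0],0,1.5],
  [[0,0,0],0,0.9],
  [[0,0,0],0,0.9],
  [[0,0,0],0,0.9],
  [[0,0,0],0,0.9],
], newtons=10)

```text
time_s: 12.62
tcp_pos: [0.5512, -0.176, 0.0381]
eef_rot: [-179.8, -0.0, -77.0]
contact_force: [4.0, 2.6, -0.8]
gripper_width: 0.012
gripper_force: 10.0
```

```bash
python3 - <<'E'
from h import *
s=get_state();print(s["tcp_pos"],invG(s["tcp_pos"]),s["contact_force"],s["gripper_width"],s["gripper_force"],s["moment"])
E
```

```text
[ 0.55116493 -0.17599171  0.03806803] [  2.70018851 -62.22390249] [ 3.99837211  2.55908479 -0.82425706] 0.011994588441140795 10.004128217697144 [ 0.77148713 -1.5123881   0.08932347]
```

Request:
jog_arm([
  [[0,0,0],0,0.9],
  [[0,0,0],0,0.9],
])

```text
time_s: 12.88
tcp_pos: [0.5512, -0.176, 0.0381]
eef_rot: [-179.8, -0.0, -77.0]
contact_force: [4.1, 2.3, -1.1]
gripper_width: 0.012
gripper_force: 10.0
```

```bash
python3 - <<'E'
from h import *
for k in range(4):
    p=capture("side");s=get_state();print(invG(s["tcp_pos"]).round(2),np.round(s["contact_force"],1),np.round(s["eef_rot"],1))
im=cv2.imread("pics/s4.png");im=cv2.resize(im,(140,120),interpolation=cv2.INTER_AREA).mean(2).astype(int)
for r in(46,50,54):print("jaw row",r+120,im[r,50:82].tolist())
print("fin row",im[36,50:82].tolist(),im[40,50:82].tolist())
for y,z in((-6.5,.062),(-6.5,.05),(-15,.062)):print(y,z,[proj(p,[*G(x,y),z]).round(1).tolist() for x in(-22,0,22)])
for y in(-77,-47):print("fin",y,[proj(p,[*G(x,y),.065]).round(1).tolist() for x in(-6,0,6)])
E
```

```text
[  2.71 -62.2 ] [ 4.3  2.7 -1.6] [-179.8   -0.   -76.9]
[  2.68 -62.22] [ 4.1  1.2 -1. ] [-179.8   -0.   -77. ]
[  2.7  -62.22] [ 4.8  1.3 -1.5] [-179.8   -0.   -77. ]
[  2.67 -62.24] [ 5.2  1.8 -0.3] [-179.8   -0.   -77. ]
jaw row 166 [179, 189, 192, 190, 193, 192, 126, 69, 67, 71, 69, 73, 72, 73, 71, 67, 70, 71, 70, 68, 71, 71, 64, 94, 178, 195, 183, 160, 191, 134, 101, 120]
jaw row 170 [162, 182, 191, 189, 192, 195, 130, 66, 58, 62, 58, 60, 62, 87, 97, 126, 128, 127, 125, 106, 76, 60, 51, 61, 151, 189, 188, 186, 196, 153, 126, 127]
jaw row 174 [165, 195, 190, 187, 190, 193, 121, 61, 73, 182, 208, 203, 161, 146, 160, 172, 179, 182, 178, 173, 159, 154, 170, 191, 193, 187, 190, 184, 168, 190, 139, 127]
fin row [143, 164, 169, 167, 167, 166, 167, 160, 164, 164, 160, 127, 174, 201, 203, 202, 149, 153, 165, 163, 162, 163, 168, 164, 132, 138, 136, 131, 127, 131, 134, 128] [108, 160, 170, 168, 165, 165, 162, 165, 161, 164, 165, 132, 146, 171, 176, 178, 139, 114, 154, 168, 164, 151, 146, 151, 171, 130, 83, 68, 72, 103, 127, 127]
-6.5 0.062 [[354.1, 167.7], [345.6, 167.8], [337.0, 167.9]]
-6.5 0.05 [[353.9, 171.5], [345.4, 171.6], [337.0, 171.7]]
-15 0.062 [[353.9, 165.8], [345.4, 165.9], [336.9, 166.1]]
fin -77 [[346.3, 152.3], [344.1, 152.4], [341.9, 152.4]]
fin -47 [[347.0, 158.3], [344.7, 158.3], [342.5, 158.4]]
```

The fin is gripped. The side view shows the tube within about 1 mm of the jaw centre line. I relieve the side load and start sliding slowly.

Request:
jog_arm([
  [[0,-0.1,0],0,0.9],
  [[0,-0.1,0],0,0.9],
  [[-0.1,0,0],0,0.9],
  [[-0.1,0,0],0,0.9],
  [[-0.1,0,0],0,0.9],
  [[-0.1,0,0],0,0.9],
  [[-0.1,0,0],0,0.9],
  [[-0.1,0,0],0,0.9],
], newtons=20)

```text
time_s: 14.08
tcp_pos: [0.55, -0.1708, 0.038]
eef_rot: [180.0, -0.1, -77.0]
contact_force: [0.8, -5.6, 5.3]
gripper_width: 0.0122
gripper_force: 20.0
```

```bash
cat > f.py <<'E'
from h import *
s=get_state();f=np.array(s["contact_force"]);c=np.cos(np.radians(13.2));n=np.sin(np.radians(13.2))
print(s["time_s"],"pos",invG(s["tcp_pos"]).round(2),"z",round(s["tcp_pos"][2],4),"Fx,Fy",round(c*f[0]+n*f[1],2),round(-n*f[0]+c*f[1],2),"Fz",f[2].round(1),np.round(s["eef_rot"],2),s["gripper_width"])
E
python3 f.py
```

```text
14.075 pos [  2.69 -56.88] z 0.038 Fx,Fy -0.47 -5.62 Fz 5.3 [ 1.7999e+02 -5.0000e-02 -7.6980e+01] 0.012201821705265958
```

Request:
jog_arm([
  [[-0.15,0,0],0,0.9],
  [[-0.15,0,0],0,0.9],
  [[-0.15,0,0],0,0.9],
  [[-0.15,0,0],0,0.9],
  [[-0.15,0,0],0,0.9],
  [[-0.1,0,0],0,0.9],
  [[-0.1,0,0],0,0.9],
  [[-0.1,0,0],0,0.9],
])

```text
time_s: 15.08
tcp_pos: [0.5475, -0.1606, 0.038]
eef_rot: [180.0, -0.1, -77.0]
contact_force: [0.2, -5.5, 4.1]
gripper_width: 0.0119
gripper_force: 20.0
```

```bash
python3 f.py;python3 - <<'E'
from h import *
p=capture("side");cv2.imwrite("pics/s5.png",cv2.resize(p["pixels"][120:240,280:420],None,fx=5,fy=5,interpolation=2))
E
```

```text
15.075 pos [  2.63 -46.37] z 0.038 Fx,Fy -1.04 -5.42 Fz 4.1 [ 1.7999e+02 -5.0000e-02 -7.6980e+01] 0.011897090863891539
```

Request:
jog_arm([
  [[-0.1,0,0],0,0.9],
  [[-0.1,0,0],0,0.9],
  [[-0.1,0,0],0,0.9],
  [[-0.1,0,0],0,0.9],
])

```text
time_s: 15.62
tcp_pos: [0.5467, -0.1567, 0.038]
eef_rot: [180.0, -0.1, -77.0]
contact_force: [0.2, -5.6, 5.3]
gripper_width: 0.0119
gripper_force: 20.0
```

```bash
python3 f.py
```

```text
15.625 pos [  2.62 -42.45] z 0.038 Fx,Fy -1.12 -5.53 Fz 5.3 [ 1.7999e+02 -6.0000e-02 -7.6990e+01] 0.011896229364527403
```

Request:
jog_arm([
  [[-0.05,0,0],0,0.9],
  [[-0.05,0,0],0,0.9],
  [[-0.05,0,0],0,0.9],
  [[0,0,0],0,0.9],
])

```text
time_s: 16.12
tcp_pos: [0.5463, -0.1552, 0.038]
eef_rot: [180.0, -0.1, -77.0]
contact_force: [0.1, -5.4, 5.2]
gripper_width: 0.0121
gripper_force: 20.0
```

```bash
python3 f.py
```

```text
16.125 pos [  2.6 -40.9] z 0.038 Fx,Fy -1.15 -5.29 Fz 5.2 [ 1.7999e+02 -5.0000e-02 -7.6990e+01] 0.012071300250273526
```

Request:
jog_arm([
  [[-0.05,0,0],0,0.9],
  [[-0.05,0,0],0,0.9],
  [[-0.05,0,0],0,0.9],
])

```text
time_s: 16.5
tcp_pos: [0.546, -0.1538, 0.038]
eef_rot: [180.0, -0.1, -77.0]
contact_force: [-0.7, -6.0, 4.3]
gripper_width: 0.0119
gripper_force: 20.0
```

```bash
python3 f.py
```

```text
16.5 pos [  2.64 -39.44] z 0.038 Fx,Fy -2.06 -5.65 Fz 4.3 [ 1.7999e+02 -6.0000e-02 -7.6990e+01] 0.011922951665841432
```

Request:
jog_arm([
  [[-0.05,0,0],0,0.9],
  [[-0.05,0,0],0,0.9],
  [[-0.05,0,0],0,0.9],
])

```text
time_s: 16.88
tcp_pos: [0.5457, -0.1524, 0.038]
eef_rot: [180.0, -0.1, -77.0]
contact_force: [0.4, -5.0, 4.2]
gripper_width: 0.0116
gripper_force: 20.0
```

```bash
python3 f.py;python3 - <<'E'
from h import *
p=capture("side");cv2.imwrite("pics/s6.png",cv2.resize(p["pixels"][130:220,300:400],None,fx=6,fy=6,interpolation=2))
E
```

```text
16.875 pos [  2.64 -37.96] z 0.038 Fx,Fy -0.72 -4.96 Fz 4.2 [ 1.7999e+02 -6.0000e-02 -7.6990e+01] 0.01163261829704682
```

View pics/s6.png

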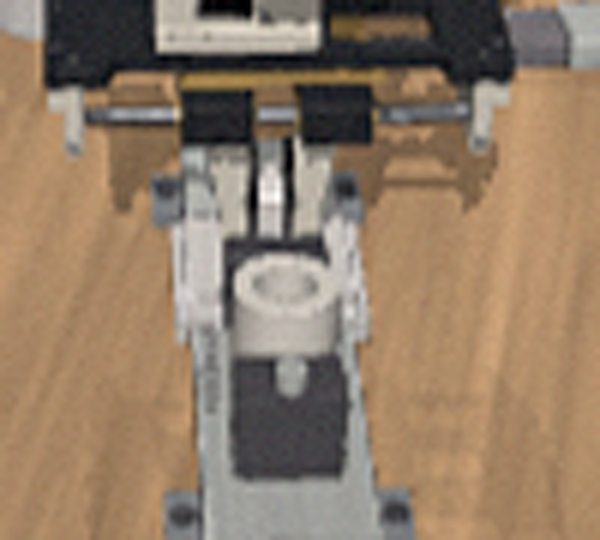

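The fin is held, the tube (crop 286,305) stands upright close to the moving jaw, and the fixed jaw is just in front of it. I keep feeling forward.

Request:
jog_arm([
  [[-0.05,0,0],0,0.9],
  [[-0.05,0,0],0,0.9],
  [[-0.05,0,0],0,0.9],
])

```text
time_s: 17.3
tcp_pos: [0.5452, -0.1509, 0.038]
eef_rot: [180.0, -0.1, -77.0]
contact_force: [-0.1, -5.2, 4.2]
gripper_width: 0.0119
gripper_force: 20.0
```

```bash
python3 f.py
```

```text
17.3 pos [  2.56 -36.45] z 0.038 Fx,Fy -1.32 -5.0 Fz 4.2 [ 1.7998e+02 -6.0000e-02 -7.6990e+01] 0.01193929221259527
```

Request:
jog_arm([
  [[-0.05,0,0],0,0.9],
  [[-0.05,0,0],0,0.9],
  [[-0.05,0,0],0,0.9],
])

```text
time_s: 17.68
tcp_pos: [0.5449, -0.1494, 0.038]
eef_rot: [180.0, -0.1, -77.0]
contact_force: [-0.2, -5.1, 4.5]
gripper_width: 0.0118
gripper_force: 20.0
```

```bash
python3 f.py
```

```text
17.675 pos [  2.6  -34.94] z 0.038 Fx,Fy -1.33 -4.89 Fz 4.5 [ 1.7999e+02 -6.0000e-02 -7.6980e+01] 0.011752404541936063
```

Request:
jog_arm([
  [[-0.05,0,0],0,0.9],
  [[-0.05,0,0],0,0.9],
  [[-0.05,0,0],0,0.9],
])

```text
time_s: 18.05
tcp_pos: [0.5446, -0.148, 0.038]
eef_rot: [180.0, -0.1, -77.0]
contact_force: [0.3, -6.3, 5.6]
gripper_width: 0.0114
gripper_force: 20.0
```

```bash
python3 f.py
```

```text
18.05 pos [  2.58 -33.45] z 0.038 Fx,Fy -1.18 -6.24 Fz 5.6 [ 1.7998e+02 -6.0000e-02 -7.6990e+01] 0.011405438486758105
```

Request:
jog_arm([
  [[-0.04,0,0],0,0.9],
  [[-0.04,0,0],0,0.9],
  [[-0.04,0,0],0,0.9],
])

```text
time_s: 18.42
tcp_pos: [0.5443, -0.1468, 0.038]
eef_rot: [180.0, -0.1, -77.0]
contact_force: [0.3, -5.5, 4.2]
gripper_width: 0.0123
gripper_force: 20.0
```

```bash
python3 f.py
```

```text
18.425 pos [  2.58 -32.24] z 0.038 Fx,Fy -0.92 -5.45 Fz 4.2 [ 1.7999e+02 -5.0000e-02 -7.6990e+01] 0.012320981288099884
```

Request:
jog_arm([
  [[-0.04,0,0],0,0.9],
  [[-0.04,0,0],0,0.9],
  [[-0.04,0,0],0,0.9],
])

```text
time_s: 18.8
tcp_pos: [0.5441, -0.1456, 0.038]
eef_rot: [180.0, -0.1, -77.0]
contact_force: [-0.3, -5.9, 4.8]
gripper_width: 0.012
gripper_force: 20.0
```

```bash
python3 f.py; python3 - <<'E'
from h import *
p=capture("side");cv2.imwrite("pics/s7.png",cv2.resize(p["pixels"][150:205,325:375],None,fx=10,fy=10,interpolation=2))
E
```

```text
18.8 pos [  2.58 -31.05] z 0.038 Fx,Fy -1.63 -5.69 Fz 4.8 [ 1.7998e+02 -6.0000e-02 -7.6990e+01] 0.011979104168159668
```

View pics/s7.png

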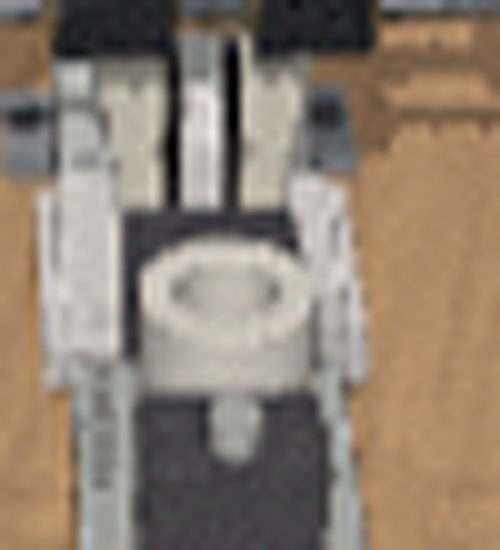

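Request:
jog_arm([
  [[-0.04,0,0],0,0.9],
  [[-0.04,0,0],0,0.9],
  [[-0.04,0,0],0,0.9],
])

```text
time_s: 19.23
tcp_pos: [0.5439, -0.1447, 0.038]
eef_rot: [180.0, -0.1, -77.0]
contact_force: [0.4, -7.8, 4.2]
gripper_width: 0.0122
gripper_force: 20.0
```

```bash
python3 f.py
```

```text
19.225 pos [  2.6  -30.13] z 0.038 Fx,Fy -1.39 -7.7 Fz 4.2 [ 1.7999e+02 -8.0000e-02 -7.6980e+01] 0.01219524897946177
```

Contact: the force rose to 7.7 N against a drag of about 5.4 N. I continue in small steps.

Request:
jog_arm([
  [[-0.04,0,0],0,0.9],
  [[0,0,0],0,0.9],
])

```text
time_s: 19.48
tcp_pos: [0.5438, -0.1445, 0.038]
eef_rot: [180.0, -0.1, -77.0]
contact_force: [1.0, -8.6, 4.1]
gripper_width: 0.0117
gripper_force: 20.0
```

```bash
python3 f.py
```

```text
19.475 pos [  2.55 -29.91] z 0.038 Fx,Fy -1.02 -8.61 Fz 4.1 [ 1.7998e+02 -8.0000e-02 -7.6980e+01] 0.01166768308025221
```

Request:
jog_arm([
  [[-0.04,0,0],0,0.9],
  [[0,0,0],0,0.9],
])

```text
time_s: 19.73
tcp_pos: [0.5437, -0.1443, 0.038]
eef_rot: [180.0, -0.1, -77.0]
contact_force: [0.9, -9.7, 4.9]
gripper_width: 0.0119
gripper_force: 20.0
```

```bash
python3 f.py
```

```text
19.725 pos [  2.57 -29.69] z 0.038 Fx,Fy -1.37 -9.67 Fz 4.9 [ 1.7998e+02 -9.0000e-02 -7.6980e+01] 0.011945871249646892
```

Request:
jog_arm([
  [[-0.05,0,0],0,0.9],
  [[0,0,0],0,0.9],
  [[0,0,0],0,0.9],
])

```text
time_s: 20.1
tcp_pos: [0.5437, -0.144, 0.038]
eef_rot: [180.0, -0.1, -77.0]
contact_force: [1.9, -11.7, 3.3]
gripper_width: 0.0118
gripper_force: 20.0
```

```bash
for i in 1 2 3; do python3 -c "from plant import capture;capture('top')"; python3 f.py;done
```

```text
20.15 pos [  2.55 -29.43] z 0.038 Fx,Fy -0.39 -11.4 Fz 1.7 [ 1.7998e+02 -1.1000e-01 -7.6990e+01] 0.011760040347065017
20.2 pos [  2.6  -29.43] z 0.0381 Fx,Fy -0.5 -11.59 Fz 3.0 [ 1.7999e+02 -1.1000e-01 -7.6980e+01] 0.012178474879621095
20.25 pos [  2.59 -29.42] z 0.0381 Fx,Fy -0.85 -11.33 Fz 2.6 [ 1.7999e+02 -1.1000e-01 -7.6990e+01] 0.011861175193207651
```

Pressure is about 6 N. I hold it for a moment, then open and retreat straight up.

Request:
jog_arm([
  [[0,0,0],0,0.9],
  [[0,0,0],0,0.9],
  [[0,0,0],0,0.9],
  [[0,0,0],0,0.9],
  [[0,0,0],0,0.9],
  [[0,0,0],0,0.9],
  [[0,0,0],0,0.9],
  [[0,0,0],0,0.9],
  [[0,0,0],0,0.9],
  [[0,0,0],0,0.9],
  [[0,0,0],0,0.9],
  [[0,0,0],0,0.9],
])

```text
time_s: 21.75
tcp_pos: [0.5437, -0.144, 0.038]
eef_rot: [180.0, -0.1, -77.0]
contact_force: [0.7, -11.3, 3.3]
gripper_width: 0.0123
gripper_force: 20.0
```

```bash
python3 f.py
```

```text
21.75 pos [  2.58 -29.42] z 0.038 Fx,Fy -1.92 -11.2 Fz 3.3 [ 1.7998e+02 -1.1000e-01 -7.6980e+01] 0.01226319676057831
```

Request:
jog_arm([
  [[0,0,0],0,3],
  [[0,0,0],0,5],
  [[0,0,0],0,5],
  [[0,0,0],0,5],
  [[0,0,-1],0,5],
  [[0,0,-3],0,5],
  [[0,0,-4],0,5],
  [[0,0,-4],0,5],
  [[0,0,0],0,5],
  [[5,0,0],0,5],
  [[5,0,0],0,5],
  [[0,0,0],0,5],
])

```text
time_s: 23.25
tcp_pos: [0.5659, -0.2422, 0.1566]
eef_rot: [179.9, 0.0, -77.2]
contact_force: [-0.3, 0.9, 0.0]
gripper_width: 0.0502
gripper_force: 0.0
```

```bash
python3 f.py; python3 - <<'E'
from h import *
p=capture("side");t=capture("top")
a=cv2.resize(p["pixels"][140:220,310:390],None,fx=5,fy=5,interpolation=2);b=cv2.resize(t["pixels"][200:280,310:390],None,fx=5,fy=5,interpolation=2)
cv2.imwrite("pics/end.png",np.hstack([a,b]))
E
```

```text
23.25 pos [   2.21 -130.09] z 0.1566 Fx,Fy -0.07 0.91 Fz 0.0 [ 1.7993e+02  1.0000e-02 -7.7170e+01] 0.05023272862749901
```

View pics/end.png

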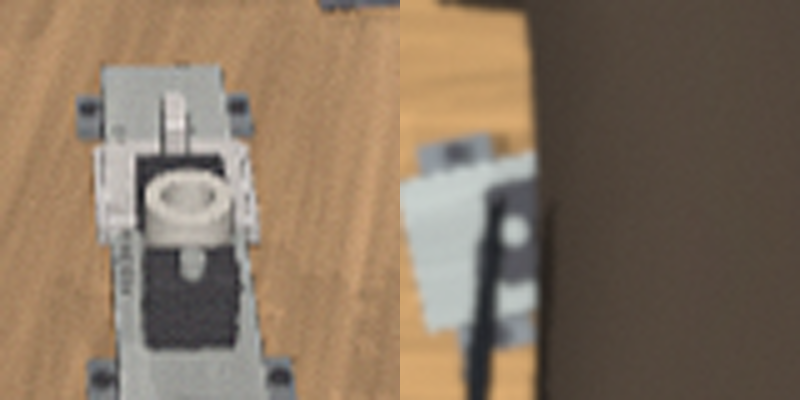

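The side view shows the sleeve upright (190,210) between the upright jaws, with the gripper well clear. In the top view the arm hides most of the caliper. I hand in.

```bash
python3 -c "from plant import close_job;print(close_job())"
```

```text
the job is handed in; nothing more can be done
None
```

The sleeve stands upright on the caliper bed, about 1 mm off the jaw centre line, with the moving jaw closed on it at about 6 N (wrist force less drag), held for about 1.5 s and then released; the job is handed in, verdict not shown.

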